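# Unlock the ball tray and hold it over the reader

### The job

The small tray with the loose steel ball is locked in its blue dock: use the red-handled fork key to turn the brass hold-down screw counter-clockwise (seen from above) about 75 degrees, until its tab is well clear of the tray, then stand or lay the key back on the bench clear of the dock. Then lift the tray by its orange handle, keep it level so that the ball never leaves its pocket, carry it over the white reader and finish while holding it there, still and level, with the handle centred over the round window and the tray's underside about 10 cm above it. Leave the other things on the bench where they are.

Things in the scene. Friction and masses are not known exactly. Their poses are not given: they have to be found in the camera images.
- dock: fixed blue plate, 82 (x) x 160 (y) x 10 mm, from y = -74 to +86 mm, with 6 mm high steel ribs round the tray; place and yaw vary. Origin on the bench under the tray's handle; +y points from the handle to the hold-down screw, whose axis stands at y = +62 mm; z up.
- screw (a joint): hold-down screw on the dock (vertical hinge): about 0 to 0.15 locked, its dark tab lying over the tray's edge; grows as it is turned counter-clockwise seen from above; stop at 1.35; the tab is clear of the tray from about 1.1. It has friction (about 0.05 N m) and stays where it is left.
- screw_drive (a point): top centre of the hold-down screw's brass drive bar, 35.5 mm above the bench. The bar is 6 mm thick, 22 mm long, round-topped, and stands 10 mm up from a dark round head 22 mm across. The point's x axis runs along the bar and turns with the screw; at joint value 0 it lies 0.65 rad clockwise of the dock's x axis, seen from above. z up.
- key_grip (a point): centre of the red handle (36 x, 12 y, 34 z mm) of a loose 112 mm tall steel key, 0.12 kg, standing upright; 95 mm above its foot. A slot 8.4 mm wide, 13 mm deep, open at both ends, runs through the 26 x 28 mm foot along the key's x (the handle's long side) and drops over the screw's bar, either way round; seated, this point is 85 mm above screw_drive. 28 mm round body up to 32 mm, then 11 mm stem.
- tray_grip (a point): point to grip on the orange upright handle of the loose aluminium tray: over its middle, 60 mm above its underside, 12 mm below the handle's top. Handle 34 mm wide (x), 12 mm thick (y). Plate 60 (x) x 105 (y) x 8 mm, 0.18 kg, reaching 45 mm toward the screw (+y), 60 mm the other way. It starts on the dock, underside 10 mm above the bench. z up.
- pocket (a point): centre of the ball's round pocket on the tray, at the height of the resting ball's centre: 34 mm from the handle on the tray's -y side, 18 mm above the underside. The pocket is 32 mm wide with a rim only 2.5 mm high, outer diameter 38 mm.
- ball_center (a point): centre of the loose steel ball, 20 mm diameter, 0.033 kg, free to roll within the pocket
- reader_window (a point): centre of the round window on top of the fixed white reader, 30 mm above the bench; window 52 mm across, housing 90 x 90 mm. z up.
- green_specimen_centre (a point): centre of a loose green mounted specimen, 30 mm across, 21 mm high; bystander, leave it alone
- brass_weight_centre (a point): centre of a loose brass weight with a knob, 38 mm across, 70 mm high, standing on the bench; bystander, leave it alone
- ball_bearing_centre (a point): centre of a loose ball bearing ring, 35 mm across, 11 mm high, lying on the bench; bystander, leave it alone
Mind the look-alikes: they are no part of the job. There is more than one size of the part that bears tray_grip; the job needs the larger.

How it is judged (in metres and radians):
On the way, in this order (a step that is already met when the one before it is completed fails the run):
1. the key is seated over the drive bar while the screw is still locked (horizontal distance between key_grip and screw_drive below 0.02 m and distance between key_grip and screw_drive below 0.0925 m and value of joint screw below 0.5 rad), for 0.05 s.
2. the screw is turned at least 1.1 rad with the key on it (horizontal distance between key_grip and screw_drive below 0.02 m and distance between key_grip and screw_drive below 0.0925 m and value of joint screw above 1.1 rad), for 0.1 s.
3. the key is set down on the bench away from the dock's screw and released (height (world z) of key_grip between 0 and 0.103 m and horizontal distance between key_grip and screw_drive above 0.06 m and contact force between the fingers and key below 0.1 N), for 0.3 s.
4. the tray is lifted out of the dock (height (world z) of tray_grip above 0.11 m and contact force between tray and the fingers above 0.5 N), for 0.1 s.
At the end, for the whole second after the job is handed in: Held in the fingers: tray handle within 25 mm of the window centre from above, underside 60-140 mm above it, tilt under 8 degrees, speed under 0.03 m/s, ball in its pocket; screw past 1.0 rad; key on the bench (upright or lying), untouched, 60 mm or more from the screw (all of step 3 and horizontal distance between tray_grip and reader_window below 0.025 m and z of tray_grip in the frame of reader_window between 0.12 and 0.2 m and angle between tray_grip's own z axis and vertical below 0.14 rad and linear speed of tray below 0.03 m/s and contact force between tray and the fingers above 0.5 N and distance between ball_center and pocket below 0.02 m and value of joint screw above 1 rad); the arm keeps its last pose, push and grip.
It fails at once if the ball leaves its pocket (its centre more than 20 mm from the pocket's centre) (distance between ball_center and pocket above 0.02 m).
It fails at once if the tray tips more than 20 degrees (angle between tray_grip's own z axis and vertical above 0.35 rad).
It fails at once if a bystander (green specimen, brass weight, bearing) is moved more than 30 mm (distance of any of green_specimen_centre, brass_weight_centre, ball_bearing_centre from where it was at the start of the episode above 0.03 m).
It also fails if it takes over 64 s, if anything falls off the work surface, if the arm or the gripper's body presses on something with over 40 N, if the wrist force passes 120 N, or if a joint passes its speed limit or range.

### The arm

A 7-joint arm with a two-finger parallel gripper is mounted at the origin on a cart in front of the work surface, level with it; the furniture and walls round the work are solid. World frame = base frame: x ahead of the robot, y to its left, z up, the work surface at z = 0. Lengths are in m, angles in degrees, forces in N, time in s.
With the tool pointing down it reaches from about 0.425 to 0.8 m from the base axis. Payload 8.3 kg.
Tool frame: the origin (TCP) lies between the finger pads; the fingertips stand 25 mm ahead of it and the grasp point (between the pads) lies 6 mm ahead of it; z points along the fingers, y is the line along which they close (so a half turn about z gives the same grasp; the last joint's range is limited). The gripper opens to 85 mm and grips with 20 to 120 N. Pads are 22 mm wide; open, the fingers measure 114 mm over their backs; the gripper's body (76 mm by 85 mm) begins 54 mm behind the grasp point. The pads swing forward as they close: fully open they stand 13 mm farther back than shut.
Start: joints at [-77.859, 21.967, 0.94, 78.501, -0.361, 79.538, -2.664], TCP at [0.17, 0.602, 0.256] pointing down, gripper open.
Joint ranges: [-169.22, 169.22], [-14.56, 117.87], [-87.37, 89.26], [10.42, 133.3], [-82.24, 262.24], [0.94, 117.77], [-172.7, 172.7]. Speed limits (degrees/s): [136.94, 136.94, 172.46, 172.46, 180, 180, 180].

### API

Orientations are given as a 3x3 rotation matrix whose columns are the frame's x, y, z axes.
In Python, from plant import ctrl, eoat, kin, telemetry, grab_frame, camera_params, workorder gives the robot as it stands. Calls block until the motion is done:
- ctrl.movep(position, orientation): joint-space move of the TCP to a pose.
- ctrl.movel(position, attitude=None, vel=0.15, guard=None): straight line of the TCP; attitude=None keeps the orientation; vel is the mean speed in m/s. With guard (N) it stops when the force on the tool has changed by that much, and returns True; else False.
- ctrl.movej(angles): joint-space move.
- eoat.open_gripper() and eoat.gripper_close(newtons=None): open the fingers fully, or close them until they stop; newtons is the grip in N (None keeps the last).
- ctrl.hold(seconds).
- kin.solve_ik(position, orientation): joint angles nearest the present ones, or None.
- telemetry.get_state(): the state.
- grab_frame(name): name is "scene" or "top"; returns the picture (480x640x3 uint8, red, green, blue); there is no depth.
- camera_params(name): a dict with "K" (3x3 intrinsics, pixels), "D" ([k1, k2, p1, p2, k3] as OpenCV has them; the pictures are not rectified), "world_to_cam" (4x4, takes a point from world to camera coordinates). Camera axes: x right, y down, z forward; pixel columns grow to the right and rows downward; lengths in m; the calibration is good to about 2 mm. A picture is of the moment at which its call begins. camera_params takes no time and is no camera call.
A pose or a line that the arm cannot do raises ctrl.MotionError and nothing moves.
- workorder.hand_in(): hands the job in; it is judged then, once.
The state is a dict: "clock": time; "joint_pos": joint angles; "joint_velocities": joint speeds; "joint_torque": joint torques, N m; "tool_pos": TCP position; "ee_rot": TCP orientation; "wrist_force": force on the tool from outside, world axes, zero at the start; "torque": the same for the moment, N m; "width": finger opening in m; "gripper_force": force on a finger pad.
Only numpy, scipy, OpenCV 4.12 (cv2) and the standard library are available. Lean on these libraries where they do the work, as an engineer would, in place of code of your own. Each camera call takes 0.05 s, during which the arm holds its last target. There are 200 camera calls.

## Working session

There is one attempt and no reset: what is moved stays moved. The work goes in short steps, each a Python script; the robot and the scene stay as the last script left them, time stands still between calls to the robot, and variables do not carry over. Pictures are saved under pics/ and viewed, at most 10 in all, crops included, and the job is handed in when it is done.

```bash
ls; mkdir -p pics
python3 - <<'E'
from plant import *
import cv2,numpy as np
for n in ("scene","top"):
    cv2.imwrite(f"pics/{n}0.png",grab_frame(n)[:,:,::-1]); p=camera_params(n); print(n,np.round(p["K"],1).tolist(),np.round(p["D"],3),np.round(p["world_to_cam"],3).tolist())
s=telemetry.get_state();print(s)
E
```

```text
pics
scene [[612.6, 0.0, 321.3], [0.0, 612.6, 239.7], [0.0, 0.0, 1.0]] [-0.004  0.     0.     0.     0.   ] [[-0.71, -0.704, 0.012, 0.45], [-0.382, 0.371, -0.846, 0.241], [0.592, -0.605, -0.533, 1.356], [0.0, 0.0, 0.0, 1.0]]
top [[440.0, 0.0, 317.8], [0.0, 440.0, 239.3], [0.0, 0.0, 1.0]] [-0.04  0.    0.    0.    0.  ] [[0.029, -1.0, -0.005, 0.062], [-0.982, -0.027, -0.188, 0.587], [0.188, 0.011, -0.982, 1.213], [0.0, 0.0, 0.0, 1.0]]
{'clock': 0.1, 'joint_pos': array([-77.8597857 ,  22.01134957,   0.93928304,  78.55695166,
        -0.36065757,  79.53807043,  -2.66602958]), 'joint_velocities': array([-0.01839108, -0.04015325,  0.04279002, -0.19610286,  0.06848478,
        0.05977146, -0.05906182]), 'joint_torque': array([ 4.83660042e-03, -6.29133654e+01,  8.48495532e-01, -3.72758210e+01,
        1.68000738e-02,  1.04103901e-02, -1.42824717e-05]), 'tool_pos': array([0.16944967, 0.60115263, 0.25535587]), 'ee_rot': array([[-9.62487448e-01,  2.71325835e-01, -4.51586907e-04],
       [ 2.71326207e-01,  9.62485859e-01, -1.74951751e-03],
       [-4.00432859e-05, -1.80641600e-03, -9.99998368e-01]]), 'wrist_force': array([-0.25225521,  0.47270317,  0.34596034]), 'torque': array([ 0.02422518, -0.02670807,  0.01462432]), 'gripper_force': 0.0, 'width': 0.08550907467000118}
```

View pics/scene0.png

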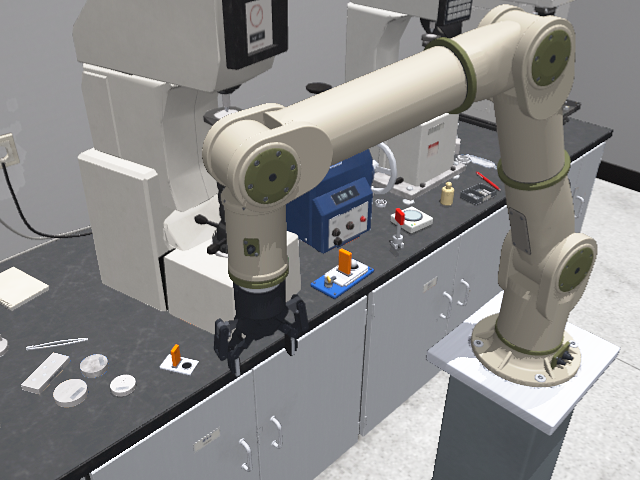

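View pics/top0.png

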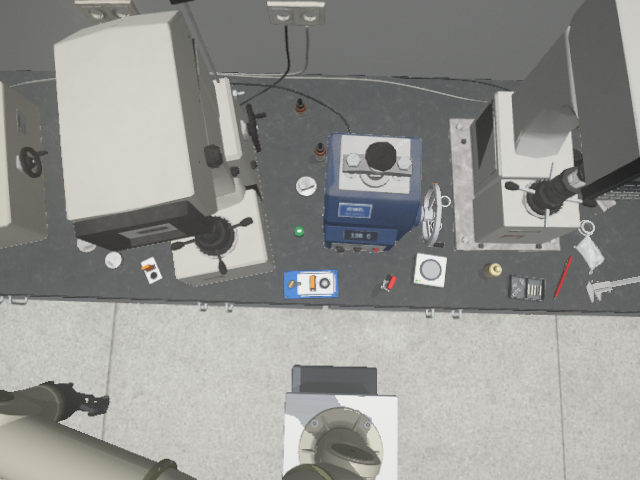

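The scene view shows the big tray in the blue dock near (343,275), the red key at (399,225) and the reader at (412,219). In the top view they're at (311,284), (388,284) and (431,269). The small tray at (180,360) in the scene view is the look-alike. Next I'll zoom in on both.

Run:
```python
import cv2
a=cv2.imread("pics/top0.png")[225:310,275:455];cv2.imwrite("pics/t1.png",cv2.resize(a,None,fx=4.4,fy=4.4,interpolation=cv2.INTER_CUBIC))
a=cv2.imread("pics/scene0.png")[190:300,305:445];cv2.imwrite("pics/s1.png",cv2.resize(a,None,fx=5,fy=5,interpolation=cv2.INTER_CUBIC))
```

```text
(no output)
```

View pics/t1.png

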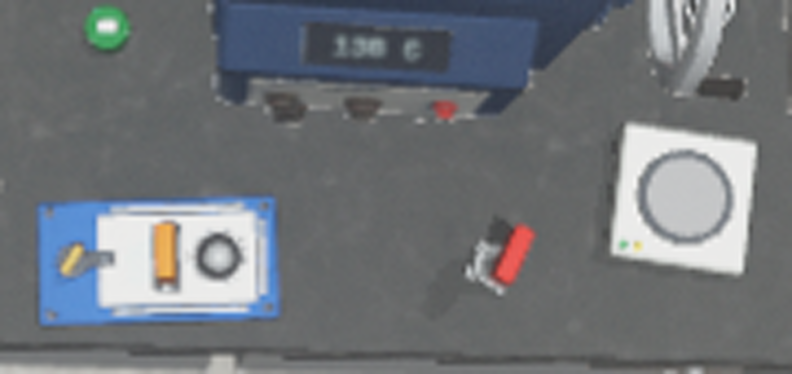

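View pics/s1.png

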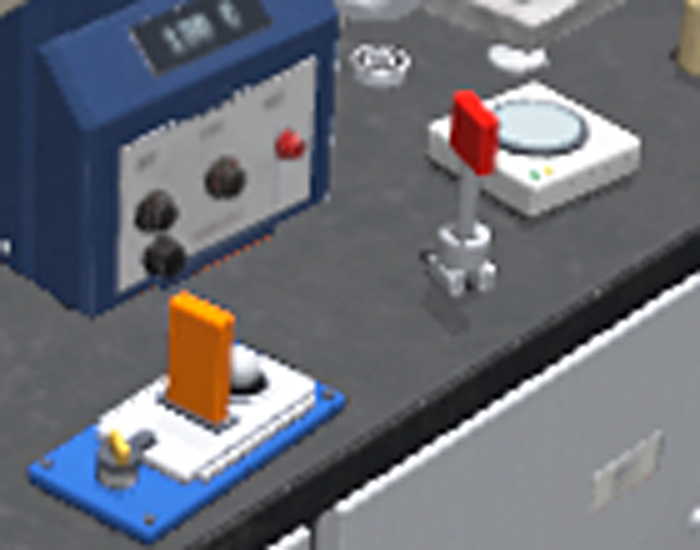

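```bash
cat > h.py <<'E'
from plant import *
import cv2,numpy as np
def ray(n,uv):
    p=camera_params(n);K=np.array(p["K"]);T=np.array(p["world_to_cam"])
    x=cv2.undistortPoints(np.array([[uv]],float),K,np.array(p["D"],float))[0,0]
    R=T[:3,:3];return -R.T@T[:3,3],R.T@np.array([x[0],x[1],1.])
def plane(n,uv,z):
    c,d=ray(n,uv);return c+d*(z-c[2])/d[2]
def tri(a,b):
    (c1,d1),(c2,d2)=ray("scene",a),ray("top",b)
    s=np.linalg.lstsq(np.c_[d1,-d2],c2-c1,rcond=None)[0]
    p,q=c1+s[0]*d1,c2+s[1]*d2;return (p+q)/2,np.linalg.norm(p-q)
def blob(im,roi,lo,hi,k=8):
    x0,y0,x1,y1=roi;c=cv2.resize(im[y0:y1,x0:x1],None,fx=k,fy=k,interpolation=cv2.INTER_CUBIC)
    m=cv2.inRange(cv2.cvtColor(c,cv2.COLOR_RGB2HSV),np.array(lo),np.array(hi))
    cs=cv2.findContours(m,cv2.RETR_EXTERNAL,cv2.CHAIN_APPROX_NONE)[0];ct=max(cs,key=cv2.contourArea)
    o=np.array([x0,y0]);f=lambda q:(np.asarray(q,float)+.5)/k-.5+o
    M=cv2.moments(ct);bx=cv2.boxPoints(cv2.minAreaRect(ct))
    return f([M["m10"]/M["m00"],M["m01"]/M["m00"]]),f(bx),M["m00"]/k/k
def long_yaw(n,bx,z):
    P=np.array([plane(n,b,z)[:2] for b in bx]);e=[P[1]-P[0],P[2]-P[1]];L=[np.linalg.norm(v) for v in e]
    v=e[int(np.argmax(L))];return np.degrees(np.arctan2(v[1],v[0])),np.round(L,4),P.mean(0)
def Rdown(yaw): # tool y axis (closing) at heading yaw, z down
    a=np.radians(yaw);y=np.array([np.cos(a),np.sin(a),0]);z=np.array([0,0,-1.]);return np.c_[np.cross(y,z),y,z]
E
python3 - <<'E'
from h import *
S=cv2.imread("pics/scene0.png")[:,:,::-1];T=cv2.imread("pics/top0.png")[:,:,::-1]
R=dict(red=((385,200,410,230),(378,268,402,296),(0,150,90),(6,255,255)),
 orange=((330,245,358,278),(305,272,320,295),(8,180,90),(18,255,255)),
 brass=((320,270,336,285),(286,278,299,290),(19,110,90),(32,255,255)))
for n,(rs,rt,lo,hi) in R.items():
    s,bs,As=blob(S,rs,lo,hi);t,bt,At=blob(T,rt,lo,hi);print(n,s,As,t,At,"tri",*tri(s,t))
    print("   yaw",*long_yaw("top",bt,dict(red=.112,orange=.082,brass=.033)[n]))
t,b,A=blob(T,(280,265,342,302),(100,120,90),(115,255,255));print("dock",t,A,*long_yaw("top",b,.01))
s,b,A=blob(S,(305,255,385,300),(100,140,90),(115,255,255));print("dockS",long_yaw("scene",b,.01))
# dock corners / reader in both views from zoomed pictures
tp=lambda u,v:(275+(u+.5)/4.4-.5,225+(v+.5)/4.4-.5);sp=lambda u,v:(305+(u+.5)/5-.5,190+(v+.5)/5-.5)
print("window",tri(sp(542,126),tp(686,196)),plane("top",tp(686,196),.03),plane("scene",sp(542,126),.03))
for nm,q in dict(mach_base=(230,100),mach_r=(490,115),edge=(400,360)).items(): print(nm,plane("top",tp(*q),0))
print("press front",plane("top",(180,285),0),plane("top",(268,270),0),"small parts",plane("top",(299,231),.01),plane("top",(494,270),.03))
E
```

```text
red [399.29039666 216.03500348] 112.265625 [391.23490842 282.37039816] 50.1171875 tri [ 0.46325869 -0.1263058   0.09582448] 0.0010711081974432068
   yaw -23.718676081158602 [0.0353 0.0118] [ 0.46127751 -0.12408499]
orange [344.37371138 261.81319832] 233.5390625 [311.3125 276.375 ] 0.03125 tri [0.47286216 0.08982275 0.04558214] 0.01404658233053257
   yaw -88.36484570428676 [0.0007 0.0003] [0.47463178 0.09329616]
brass [328.37492361 279.20380435] 14.9140625 [290.02730429 284.91603535] 2.0625 tri [0.45415329 0.15565928 0.03252703] 0.002008896434155969
   yaw -39.9950021680569 [0.0072 0.0035] [0.45337855 0.15495321]
dock [300.46822564 285.76009695] 402.4296875 -86.62987127155476 [0.1601 0.0812] [0.46039472 0.09692989]
dockS (np.float64(-85.79687789132151), array([0.2095, 0.1083]), array([0.45878533, 0.09834996]))
window (array([ 0.50927773, -0.25259291,  0.03039575]), np.float64(0.0034349891570571917)) [ 0.51070799 -0.2516653   0.03      ] [ 0.50836131 -0.25428491  0.03      ]
mach_base [0.57189513 0.05120874 0.        ]
mach_r [ 0.56647968 -0.12621791  0.        ]
edge [ 0.39940323 -0.0664119   0.        ]
press front [0.44599358 0.48463804 0.        ] [0.4985169  0.22473724 0.        ] small parts [0.61757514 0.13624687 0.01      ] [ 0.51318439 -0.43780309  0.03      ]
```

Run:
```python
from h import *
S=cv2.imread("pics/scene0.png")[:,:,::-1];T=cv2.imread("pics/top0.png")[:,:,::-1]
for im,(x0,y0,x1,y1) in ((T,(287,280,299,290)),(S,(322,273,336,287))):
    h=cv2.cvtColor(np.ascontiguousarray(im[y0:y1,x0:x1]),cv2.COLOR_RGB2HSV)
    print("\n".join(" ".join("%3d/%3d/%3d"%tuple(p) for p in r) for r in h),"\n")
print(cv2.cvtColor(np.ascontiguousarray(T[275:293:2,309:316]),cv2.COLOR_RGB2HSV).tolist())
# start: retract, swing, extend (checks IK only)
s=telemetry.get_state()
def rad(r,a): a=np.radians(a);return [r*np.cos(a),r*np.sin(a),.3]
for r,a in ((.44,74),(.44,45),(.44,15),(.44,-15)): print(r,a,np.round(kin.solve_ik(rad(r,a),Rdown(66.3)) if kin.solve_ik(rad(r,a),Rdown(66.3)) is not None else np.nan,1))
```

```text
107/144/212 107/145/209 108/136/204 108/125/187 110/ 93/150   8/ 15/134 119/ 40/134 108/141/196 107/147/212 107/144/213 114/ 17/228  30/  1/234
107/144/211 108/130/189 110/ 61/155 104/ 25/135  22/ 58/159  23/106/219  22/ 91/182 109/117/183 107/138/202 107/134/204 112/ 18/218  60/  1/225
107/145/208 110/ 83/173 104/ 24/138  23/  8/129  23/102/209  23/110/225  21/ 95/172 109/ 34/119 108/ 49/135 107/ 48/138 106/ 30/145 106/ 26/145
107/133/191 109/ 63/153 108/ 18/138  21/ 80/175  24/106/221  23/ 99/196  16/ 20/142 113/ 24/129 108/ 29/134 105/ 26/138 104/ 24/138 105/ 26/160
108/120/185 109/ 52/147  20/ 51/149  23/106/216  24/105/216  22/ 61/164 110/ 17/137 106/ 24/141 109/ 21/135 107/ 26/136 108/ 24/139 106/ 26/165
108/125/181 110/ 50/142  22/ 99/201  23/112/223  22/ 99/178 105/  8/131 104/ 23/142 106/ 28/136 110/ 56/141 110/ 78/150 110/ 31/162 105/  9/175
107/143/202 112/ 62/164  24/ 90/207  23/103/198  18/ 29/150 106/ 23/143 107/ 34/148 109/ 86/152 108/140/187 107/144/200 110/ 39/209 100/  3/227
108/145/202 108/140/180 120/ 15/153  20/ 19/157 108/ 25/151 110/ 56/160 109/101/172 107/139/
[... 3179 characters left out ...]
, [18, 157, 234], [18, 156, 234], [16, 144, 183], [165, 3, 165]], [[100, 4, 205], [12, 95, 215], [18, 156, 232], [18, 156, 234], [18, 153, 234], [16, 143, 186], [165, 8, 130]], [[90, 4, 199], [14, 82, 189], [18, 153, 217], [18, 159, 224], [18, 158, 224], [15, 149, 180], [170, 11, 139]], [[75, 3, 199], [120, 2, 136], [9, 53, 125], [11, 36, 158], [9, 41, 149], [10, 43, 129], [128, 7, 139]], [[45, 2, 235], [90, 1, 213], [90, 3, 199], [90, 1, 208], [90, 1, 199], [0, 0, 189], [120, 1, 192]]]
0.44 74 [-79.2  -2.1   1.  101.2   0.   80.9 -11.9]
0.44 45 [-60.4  -2.6  10.9 101.6   0.5  81.   16.7]
0.44 15 [-46.3  -3.6  26.1 102.2   1.6  81.   45.8]
0.44 -15 [-20.5  -3.9  30.1 102.3   2.   81.1  75.5]
```

Run:
```python
from h import *
S=cv2.imread("pics/scene0.png")[:,:,::-1];T=cv2.imread("pics/top0.png")[:,:,::-1]
R=dict(orange=((330,245,358,278),(305,272,320,295),(8,90,90),(20,255,255),.082),
 brass=((320,270,336,288),(284,276,299,292),(17,60,90),(32,255,255),.033))
for n,(rs,rt,lo,hi,z) in R.items():
    s,bs,As=blob(S,rs,lo,hi);t,bt,At=blob(T,rt,lo,hi);print(n,s,As,t,At,"tri",*tri(s,t))
    print("   yaw",*long_yaw("top",bt,z))
s,b,A=blob(S,(385,200,410,230),(0,150,90),(6,255,255))
# swing to the key's heading at small radius
j=kin.solve_ik([.44*np.cos(1.295),.44*np.sin(1.295),.3],Rdown(74.2)); 
ctrl.movep([.44*np.cos(1.295),.44*np.sin(1.295),.3],telemetry.get_state()["ee_rot"])
j=telemetry.get_state()["joint_pos"].copy();j[0]+=89.5;ctrl.movej(j)
s=telemetry.get_state();print(s["clock"],s["tool_pos"],s["joint_pos"],s["ee_rot"][:,1])
for y in (66.3,-113.7):
    for p in ([.4633,-.1263,.2],[.4571,.153,.2],[.51,-.253,.22]): print(y,np.round(kin.solve_ik(p,Rdown(y)),1))
```

```text
orange [344.44840313 260.73325647] 289.2421875 [312.12305695 281.72957909] 56.0390625 tri [0.46238875 0.09111315 0.05329627] 0.00020237740024214943
   yaw -177.27127400576623 [0.0132 0.0365] [0.45940667 0.09078943]
brass [328.38473236 279.15904805] 21.40625 [290.91844447 283.46353901] 15.2890625 tri [0.45797445 0.152897   0.02946436] 0.00020543215728694662
   yaw -31.069815712455046 [0.0205 0.0077] [0.45766257 0.15271482]
3.1 [ 0.42504185 -0.11511751  0.30016065] [ 1.11472785e+01 -2.00370446e+00 -1.24021746e-01  1.01062295e+02
 -2.16135262e-02  8.09981834e+01 -4.08027508e+00] [ 0.96544032 -0.26062226 -0.00100958]
66.3 [ 11.1   6.3   0.4 105.3  -0.   68.3  77.8]
66.3 [ -6.6   7.4 -17.  104.4   2.3  68.5  42. ]
66.3 [19.2 16.2  4.9 91.  -1.4 72.9 90.6]
-113.7 [  11.3    6.4    0.2  105.3   -0.    68.3 -102.2]
-113.7 [  -4.3    7.6  -19.5  104.3    2.7   68.6 -138.4]
-113.7 [ 16.4  16.2   8.4  91.1  -2.4  72.9 -88.5]
```

Run:
```python
from h import *
R=Rdown(66.3);k=[.4633,-.1263]
ctrl.movep(k+[.22],R); ctrl.movel(k+[.1],R,vel=.12)
print(eoat.gripper_close(50)); s=telemetry.get_state();print(s["clock"],s["tool_pos"],s["width"],s["gripper_force"])
im={n:grab_frame(n) for n in("scene","top")}
ctrl.movel(k+[.2],R,vel=.12)
S,T=grab_frame("scene"),grab_frame("top")
out=np.hstack([cv2.resize(S[170:270,340:440],None,fx=4,fy=4),cv2.resize(T[240:340,330:430],None,fx=4,fy=4)]);cv2.imwrite("pics/g1.png",out[:,:,::-1])
s=telemetry.get_state();print(s["clock"],s["tool_pos"],s["width"],s["wrist_force"],s["joint_pos"])
```

```text
False
6.1917 [ 0.46346428 -0.12630493  0.10015968] 0.011309874393434664 48.848140239715576
7.375 [ 0.46271549 -0.12616829  0.19900566] 0.011400105415669961 [-0.12037256 -0.19317641  0.15026583] [ 1.10205351e+01  6.39514256e+00  4.56292234e-01  1.05396262e+02
 -5.42685314e-02  6.83171838e+01  7.77964222e+01]
```

View pics/g1.png

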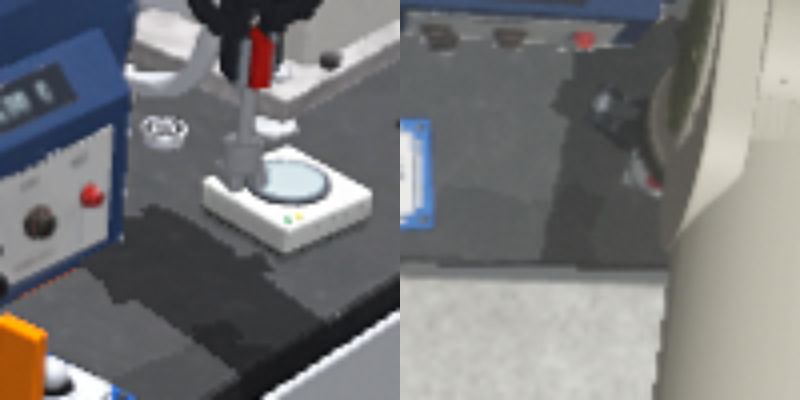

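The key is held upright between the fingers (scene, foot at about (400,213)). Next I'll carry it over the screw and lower it with a guard.

Run:
```python
from h import *
R=Rdown(59);k=[.458,.1529]
ctrl.movel([.46,-.126,.235],vel=.12)
ctrl.movep(k+[.235],R); ctrl.movel(k+[.142],R,vel=.12)
S=grab_frame("scene")
g=ctrl.movel(k+[.1265],R,vel=.03,guard=8)
s=telemetry.get_state();print(g,s["clock"],s["tool_pos"],s["width"],s["wrist_force"],s["joint_pos"])
S2=grab_frame("scene")
out=np.hstack([cv2.resize(a[200:300,280:380],None,fx=4,fy=4,interpolation=cv2.INTER_CUBIC) for a in(S,S2)]);cv2.imwrite("pics/g2.png",out[:,:,::-1])
```

```text
False 10.5417 [0.45796093 0.15290945 0.12642094] 0.011438720523547287 [ 0.26767706 -0.19557167 -0.79370106] [ -8.90661101  11.73233572 -14.86826976 109.52994519   3.48062502
  59.17830619  33.74358964]
```

View pics/g2.png

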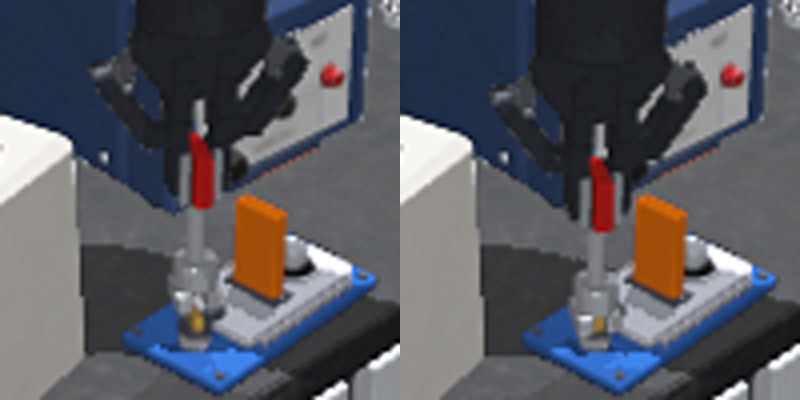

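Seated: the brass bar shows inside the slot at about (329,281), and the height fits. Now I'll turn it.

Run:
```python
from h import *
k=[.458,.1529,.1264]
for h in list(range(-20,40,10))+[36,41]:
    ctrl.movep(k,Rdown(90+h)); s=telemetry.get_state();print(h,round(s["clock"],2),s["tool_pos"].round(4),s["wrist_force"].round(1),s["torque"].round(2),s["width"].round(4))
    if abs(s["torque"][2])>1: break
ctrl.hold(.2)
ctrl.movel([.458,.1529,.16],vel=.05)
S=grab_frame("scene")
cv2.imwrite("pics/g3.png",cv2.resize(S[190:300,290:380],None,fx=5,fy=5,interpolation=cv2.INTER_CUBIC)[:,:,::-1])
```

```text
Traceback (most recent call last):
AttributeError: 'float' object has no attribute 'round'
```

Run:
```python
from h import *
k=[.458,.1529,.1264]
for h in list(range(-10,40,10))+[36,41]:
    ctrl.movep(k,Rdown(90+h)); s=telemetry.get_state();print(h,round(s["clock"],2),s["tool_pos"].round(4),s["wrist_force"].round(1),s["torque"].round(2))
    if abs(s["torque"][2])>1: break
ctrl.hold(.2)
ctrl.movel([.458,.1529,.16],vel=.05)
S=grab_frame("scene")
cv2.imwrite("pics/g3.png",cv2.resize(S[190:300,290:380],None,fx=5,fy=5,interpolation=cv2.INTER_CUBIC)[:,:,::-1])
s=telemetry.get_state();print(s["joint_pos"],s["width"])
```

```text
-10 11.18 [0.458  0.1528 0.1264] [-0.8 -1.7 -1.1] [-0.22  0.18 -0.02]
0 11.46 [0.458  0.1528 0.1264] [-0.6 -1.3 -1.9] [-0.29  0.13 -0.03]
10 11.74 [0.458  0.1528 0.1264] [-0.8 -1.1 -0. ] [-0.31  0.1  -0.04]
20 12.03 [0.458  0.1529 0.1264] [ 0.1 -0.3 -0.8] [-0.28  0.07 -0.02]
30 12.31 [0.458  0.1529 0.1264] [-0.1 -1.5 -1.8] [-0.31  0.03  0.  ]
36 12.56 [0.4581 0.1529 0.1264] [ 0.8 -1.5 -1.6] [-0.25 -0.07 -0.01]
41 12.81 [0.458  0.1529 0.1264] [ 0.3 -0.6 -1.8] [-0.23 -0.    0.  ]
[ -1.17118944  10.23950503 -23.2665424  107.06156825   4.49123274
  63.62240734 104.89303238] 0.011127563839676743
```

View pics/g3.png

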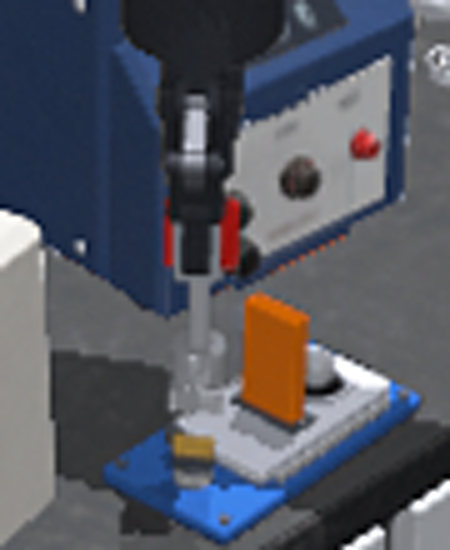

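The screw bar now runs level in the picture (about (328,279)), which puts it near heading 41–45°, or q≈1.3. The tab is off the tray. I'll put the key back where it was.

Run:
```python
from h import *
R=Rdown(66.3);k=[.4633,-.1263]
ctrl.movel([.458,.1529,.235],vel=.15)
ctrl.movep(k+[.235],R); ctrl.movel(k+[.115],R,vel=.12)
g=ctrl.movel(k+[.0995],R,vel=.03,guard=4);s=telemetry.get_state();print(g,s["clock"],s["tool_pos"],s["wrist_force"])
eoat.open_gripper(); ctrl.hold(.4); ctrl.movel(k+[.235],R,vel=.12)
ctrl.movep([.4624,.0911,.22],Rdown(93.5))
S=grab_frame("scene");r,b,A=blob(S,(380,190,415,240),(0,150,90),(6,255,255));print(r,A,"was 399.29,216.04",plane("scene",r,.095))
s=telemetry.get_state();print(s["clock"],s["joint_pos"])
cv2.imwrite("pics/g4.png",cv2.resize(S[150:300,280:440],None,fx=4,fy=4,interpolation=cv2.INTER_CUBIC)[:,:,::-1])
```

```text
True 17.2667 [ 0.4631824  -0.12631794  0.10017684] [ 0.14512976 -0.05670922  4.90680303]
[399.34882845 216.11671291] 114.03125 was 399.29,216.04 [ 0.46414389 -0.12691162  0.095     ]
20.575 [  3.31852252   5.2907624  -19.18670248 104.09619173   1.87633824
  70.93326703  76.87208642]
```

View pics/g4.png

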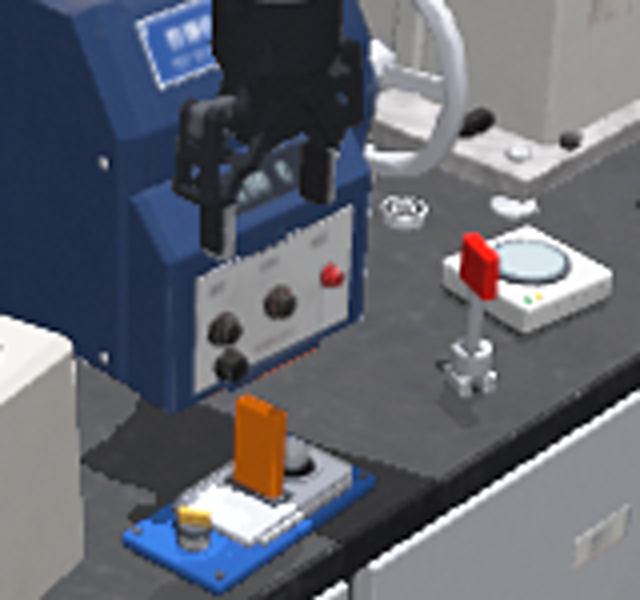

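The key stands where it was (red at (399,216)), and the tab is clear of the tray. I'll check the handwheel's clearance near the reader, then take the tray.

Run:
```python
from h import *
print("wheel low",tri((380,192),(431,246)),plane("top",(431,246),.1),plane("top",(431,246),.25))
print("wheel top-near", [plane("top",(438,200),z) for z in (.2,.3)])
R=Rdown(93.5);k=[.4624,.0911]
ctrl.movel(k+[.0765],R,vel=.1)
eoat.gripper_close(60);s=telemetry.get_state();print(s["clock"],s["tool_pos"],s["width"],s["gripper_force"])
ctrl.movel(k+[.1],R,vel=.03);ctrl.movel(k+[.205],R,vel=.06)
s=telemetry.get_state();print(s["clock"],s["tool_pos"],s["width"],s["gripper_force"],s["ee_rot"][:,2])
S=grab_frame("scene");T=grab_frame("top")
out=np.hstack([cv2.resize(S[150:300,300:440],None,fx=2.8,fy=2.8,interpolation=cv2.INTER_CUBIC),cv2.resize(T[180:330,300:440],None,fx=2.8,fy=2.8,interpolation=cv2.INTER_CUBIC)]);cv2.imwrite("pics/g5.png",out[:,:,::-1])
```

```text
wheel low (array([ 0.58657868, -0.22664189,  0.08455151]), np.float64(0.04449225730417427)) [ 0.56645733 -0.23675379  0.1       ] [ 0.53905851 -0.19909543  0.25      ]
wheel top-near [array([ 0.67022729, -0.23235974,  0.2       ]), array([ 0.64089098, -0.20537533,  0.3       ])]
22.825 [0.46250293 0.09110679 0.07659107] 0.011190529179158812 58.8147497177124
25.6583 [0.46220914 0.09104289 0.20465411] 0.011105587688701558 58.353325724601746 [-6.58046036e-04 -1.00186642e-04 -9.99999778e-01]
```

View pics/g5.png

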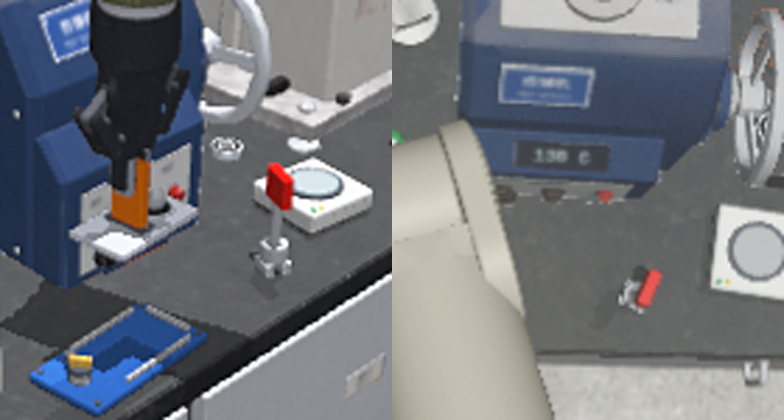

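The tray is up and level, with the ball in its pocket (scene (355,222)). I'll check the wheel's front edge.

Run:
```python
from h import *
for q in ((396,172),(394,180),(396,165)): print("wheel front",tri(q,(431,247)))
```

```text
wheel front (array([ 0.55390782, -0.21916049,  0.16426945]), np.float64(0.004665284972007381))
wheel front (array([ 0.56087707, -0.22549515,  0.13426554]), np.float64(0.008595963437397214))
wheel front (array([ 0.54995431, -0.21238345,  0.18947027]), np.float64(0.006151706645007358))
```

The wheel's front edge is at x≈0.553, so I'll aim 7 mm short in x to leave clearance.

Run:
```python
from h import *
R=Rdown(93.5)
print(ctrl.movel([.502,-.2525,.205],R,vel=.06,guard=15)); ctrl.movel([.502,-.2525,.197],R,vel=.03);ctrl.hold(.5)
s=telemetry.get_state();print(s["clock"],s["tool_pos"],s["width"],s["gripper_force"],s["wrist_force"])
S=grab_frame("scene")
cv2.imwrite("pics/g6.png",cv2.resize(S[140:300,310:450],None,fx=3.7,fy=3.7,interpolation=cv2.INTER_CUBIC)[:,:,::-1])
```

```text
False
32.5917 [ 0.50200855 -0.25249573  0.19701982] 0.01135903721844176 58.35444152355194 [ 0.53462702  0.30591233 -1.53743388]
```

View pics/g6.png

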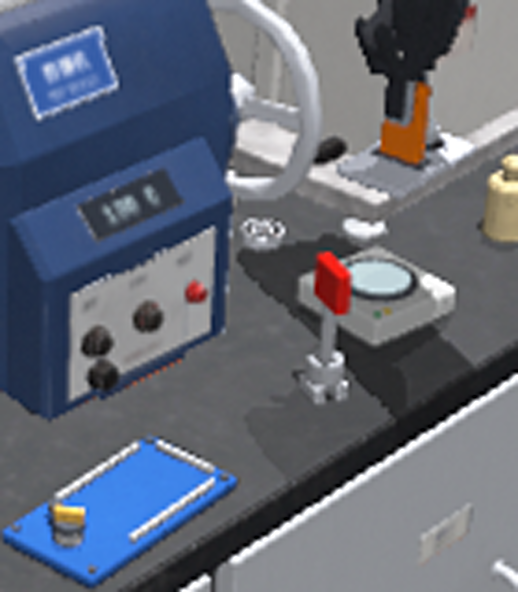

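The tray is held level over the reader (scene (420,182)), the key is standing at (397,226), and the screw is open. Handing in.

```bash
python3 -c "
from plant import *
print(workorder.hand_in())"
```

```text
the job is handed in; nothing more can be done
None
```

I handed the job in at about 33 s: the screw is turned to about 1.3 rad, the key stands back in its original spot, and the tray is held still and level about 10 cm above the reader window, offset about 7 mm to clear the handwheel. The ball was in its pocket after the lift but hidden behind the handle in the last picture, and no verdict came back.

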